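Clear the bead-gauging clamp and put its parts away

TASK

Take the stack off the clamped bead gauge board and put each part away: the thread spool standing in the small square tray, the round tin in the round dish, the white box in the oblong tray, each flat on the floor inside the rim and kept upright on the way, since the tin and the box hold beads. Then swing the hold-down bar up until it stands upright and leave it so, slide the board out from under the ledge, and lay it flat, centred and in line, on the long rest between its end lips.

Things in the scene. Friction and masses are not known exactly. Their poses are not given: they have to be found in the camera images.
- fixture: Fixed grey clamp; origin on the desk below the board's seat (12 mm up). Board lies along its y. Seat: rail 44 mm wide, y -95 to 20 mm (finger room beside), then a plate x -45 to 80, y 20 to 110. Pocket at +y (outer width 81), its fixed ledge (underside z 32, top 38) covers the board's last 14 mm: slide the board 20 mm or more to -y before lifting. Bar hinge axis: parallel to y at x 62, y 40, z 28.
- bar (a joint): Steel hold-down bar, rad: 0 down, along the fixture's -x in the board's groove, blocking it; grows as it swings up; 1.57 upright, stop 1.65. Stays where left (friction, 1.5 N). Grey grip block at its end, 34 long, 14 wide (y), 22 high, 133 mm from the hinge: centre at x -71, y 40, z 32 mm of the fixture when down, only desk below. Can be pinched across y, tool upright, and led round the arc.
- board: Brown wooden bead gauge board, 56 (x) x 170 (y) x 16 (z) mm, row of dark hole marks; origin at the middle of its underside. Starts in the fixture, axes parallel to it, under everything else. A groove 22 wide, 8 deep crosses it at y +40 mm for the bar. Either way round will do on the rest.
- box: White lidded bead box (lid shut, one solid piece), 58 (x) x 84 (y) x 34 (z) mm, origin at the middle of its underside. At the start it lies on the free (-y) part of the board, long side roughly along the board.
- tin: Round metal tin, 54 mm diameter, 26 mm high, origin at the middle of its underside. At the start it stands on the box.
- spool: Thread spool, 36 mm diameter, 40 mm high, upright, origin at the middle of its underside. At the start it stands on the tin.
- square_tray: Place for the spool: small square light-wood tray, fixed, 56 x 56 mm inside, floor 6 mm above the desk, rim 5 mm wide and 3 mm above the floor. Origin on the desk under its middle.
- round_dish: Place for the tin: round light-wood dish, fixed, 76 mm inside diameter, floor 6 mm above the desk, rim 5 mm wide and 3 mm above the floor. Origin on the desk under its middle.
- box_tray: Place for the box: oblong light-wood tray, fixed, 78 (x) x 104 (y) mm inside, floor 6 mm above the desk, rim 5 mm wide and 3 mm above the floor. Origin on the desk under its middle; box long side along its y, either way round.
- long_rest: Place for the board: long light-wood rest, fixed, 44 mm wide (x), 208 mm long (y), top 12 mm above the desk, with a lip 4 mm high at each end, 194 mm between the lips. The 56 mm wide board overhangs it by 6 mm each side. Origin on the desk under its middle.
Not all that is in view belongs to the job. What is shaped like the box_tray but turquoise is not meant. What is shaped like the board but red is not meant.

How it is judged:
By the outcome, as a careful person would: the job done as asked, in the order asked, and still so for the second after the job is handed in, with the robot touching nothing.
It also fails if it takes over 134 s, if anything falls off the work surface, if the arm or the gripper's body presses on something with over 40 N, if the wrist force passes 120 N, or if a joint passes its speed limit or range.

ROBOT

A 6-joint arm with a two-finger parallel gripper is mounted at the origin on the work surface. World frame = base frame: x ahead of the robot, y to its left, z up, the work surface at z = 0. Lengths are in m, angles in degrees, forces in N, time in s.
With the tool pointing down it reaches from about 0.4 to 0.825 m from the base axis. Payload 7 kg.
Tool frame: the origin (TCP) lies midway between the tips of the shut fingers; the grasp point (between the pads) lies 19 mm behind it; z points along the fingers, y is the line along which they close (so a half turn about z gives the same grasp; the last joint's range is limited). The gripper opens to 88 mm and grips with 3 to 60 N. Pads are 19 mm wide; open, the fingers measure 130 mm over their backs; the gripper's body (78 mm by 193 mm) begins 47 mm behind the grasp point.
Start: joints at [-53.852, 20.546, 0.682, 0, -70.136, -16.507], TCP at [0.227, -0.636, 0.205] pointing down, gripper open.
Joint ranges: [-176.03, 176.03], [-82.01, 121.73], [-58.28, 71.71], [-173.87, 95.51], [-174.79, -0.11], [-173.66, 173.66]. Speed limits (degrees/s): [136.94, 136.94, 172.46, 180, 180, 180].

INTERFACE

Orientations are given as a 3x3 rotation matrix whose columns are the frame's x, y, z axes.
In Python, from rig import robot gives the robot as it stands. Calls block until the motion is done:
- robot.goto(position, orientation): joint-space move of the TCP to a pose.
- robot.servo_line(position, ori=None, speed=0.15): straight line of the TCP; ori=None keeps the orientation; speed is the mean speed in m/s.
- robot.movej(angles): joint-space move.
- robot.move_gripper(opening): opening from 0.0 (shut) to 1.0 (fully open); the grip force is fixed at half the most; returns when the fingers have stopped.
- robot.dwell(seconds).
- robot.ik(position, orientation): joint angles nearest the present ones, or None.
- robot.grab_frame(name): name is "side" or "top"; returns (picture, depth): 420x560x3 uint8, red, green, blue; 420x560 float32, m along the optical axis (not along the pixel's ray), 0 where there is no reading.
- robot.camera_info(name): a dict with "vfov" (degrees; the focal length in pixels is half the picture's height over the tangent of half this angle, whatever the lens; pixels are square), "cx", "cy" (the principal point, pixels), "view" (4x4, takes a point from world to camera coordinates). Camera axes: x right, y down, z forward; pixel columns grow to the right and rows downward; lengths in m; the calibration is good to about 2 mm. A picture is of the moment at which its call begins. camera_info takes no time and is no camera call.
A pose or a line that the arm cannot do raises robot.Unreachable and nothing moves.
- robot.job_done(): hands the job in; it is judged then, once.
Readings, each from a call of its own:
- robot.read_t(): time.
- robot.read_qpos(): joint angles.
- robot.read_qvel(): joint speeds.
- robot.read_effort(): joint torques, N m.
- robot.read_position(): TCP position.
- robot.read_tcp_rot(): TCP orientation.
- robot.read_force(): force on the tool from outside, world axes, zero at the start.
- robot.read_ft_torque(): the same for the moment, N m.
- robot.read_grip_width(): opening from 0.0 (shut) to 1.0 (fully open).
- robot.read_finger_force(): force on a finger pad.
Only numpy, scipy, OpenCV 4.12 (cv2) and the standard library are available. Lean on these libraries where they do the work, as an engineer would, in place of code of your own. Each camera call takes 0.05 s, during which the arm holds its last target. There are 200 camera calls.

## Working session

There is one attempt and no reset: what is moved stays moved. The work goes in short steps, each a Python script; the robot and the scene stay as the last script left them, time stands still between calls to the robot, and variables do not carry over. Pictures are saved under pics/ and viewed, at most 14 in all, crops included, and the job is handed in when it is done.

```bash
ls; mkdir -p pics; python3 - <<'E'
from rig import robot
import cv2,numpy as np
for n in("top","side"):
    p,d=robot.grab_frame(n); c=robot.camera_info(n)
    cv2.imwrite(f"pics/{n}0.png",cv2.cvtColor(p,cv2.COLOR_RGB2BGR)); np.save(f"{n}0.npy",d); print(n,{k:(np.round(v,3).tolist() if k=="view" else v) for k,v in c.items()},(d==0).mean())
print(robot.read_t(),robot.read_tcp_rot())
E
```

```text
pics
top {'vfov': 44.96796204545968, 'cx': 277.2531036035977, 'cy': 214.5041488937465, 'view': [[0.01, -1.0, -0.004, -0.004], [-0.98, -0.009, -0.2, 0.467], [0.2, 0.006, -0.98, 1.273], [0.0, 0.0, 0.0, 1.0]]} 0.0038775510204081634
side {'vfov': 47.763493401076026, 'cx': 280.3390525509381, 'cy': 208.30356894261428, 'view': [[-0.879, -0.477, -0.009, 0.396], [-0.29, 0.548, -0.784, 0.195], [0.379, -0.687, -0.62, 0.916], [0.0, 0.0, 0.0, 1.0]]} 0.0041709183673469385
0.1 [[-9.41849741e-01 -3.36033778e-01 -6.05174282e-04]
 [-3.36034299e-01  9.41848829e-01  1.31636254e-03]
 [ 1.27640410e-04  1.44317503e-03 -9.99998950e-01]]
```

View pics/top0.png

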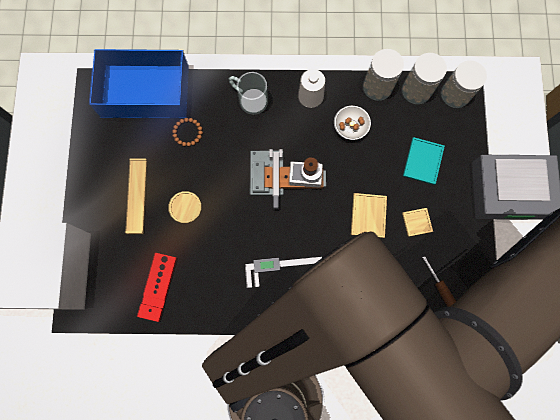

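View pics/side0.png

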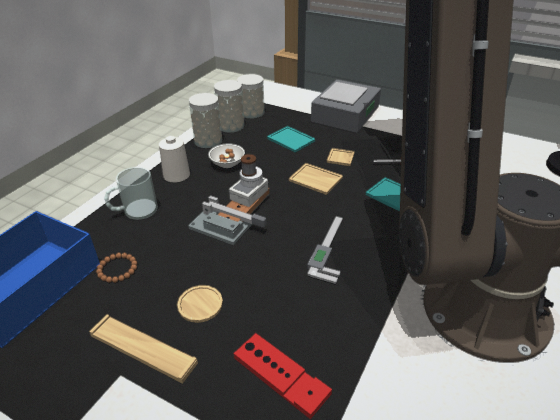

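Top view: stack at about (308,172) with its bar across at x≈277 (grip block at (277,205)). The rest is at (136,196), the dish at (185,207), the box tray at (369,214) and the square tray at (417,222). I'll measure these with masks and plane casting.

```bash
cat >h.py <<'E'
from rig import robot
import cv2,numpy as np
def cam(n):
    c=robot.camera_info(n); return 210/np.tan(np.radians(c["vfov"]/2)),c["cx"],c["cy"],np.array(c["view"])
def cast(n,uv,z):
    f,cx,cy,V=cam(n); uv=np.atleast_2d(uv).astype(float)
    r=np.c_[(uv[:,0]-cx)/f,(uv[:,1]-cy)/f,np.ones(len(uv))]@V[:3,:3]
    o=-V[:3,:3].T@V[:3,3]
    return o+r*((z-o[2])/r[:,2])[:,None]
def cloud(n,d):
    f,cx,cy,V=cam(n); v,u=np.mgrid[:420,:560]
    P=np.dstack([(u-cx)/f*d,(v-cy)/f*d,d])-V[:3,3]
    return P@V[:3,:3]
def rect(n,mask,z):
    """min-area rect of the biggest blob, in world xy at height z"""
    c=max(cv2.findContours(mask.astype(np.uint8),cv2.RETR_EXTERNAL,cv2.CHAIN_APPROX_NONE)[0],key=cv2.contourArea)
    P=cast(n,c[:,0],z)[:,:2]
    (x,y),(w,h),a=cv2.minAreaRect((P*1000).astype(np.float32))
    return np.round([x/1e3,y/1e3],4),np.round([w,h],1),round(a,1)
def R(yaw):
    """tool down; closing (tool y) axis at yaw deg from world +x"""
    a=np.radians(yaw); y=np.array([np.cos(a),np.sin(a),0]); z=np.array([0,0,-1.]); return np.c_[np.cross(y,z),y,z]
E
python3 - <<'E'
from h import *
p=cv2.cvtColor(cv2.imread("pics/top0.png"),cv2.COLOR_BGR2RGB); d=np.load("top0.npy")
hsv=cv2.cvtColor(p,cv2.COLOR_RGB2HSV)
W=((hsv[...,0]>10)&(hsv[...,0]<28)&(hsv[...,1]>60)&(hsv[...,2]>140)).astype(np.uint8)
P=cloud("top",d)
for nm,(u0,v0,u1,v1),z in [("rest",(110,140,160,250),.014),("dish",(160,180,210,235),.009),("boxtray",(340,180,395,245),.009),("sqtray",(396,200,440,245),.009)]:
    m=np.zeros_like(W); m[v0:v1,u0:u1]=W[v0:v1,u0:u1]; print(nm,rect("top",m,z), np.median(P[...,2][m>0]))
# high things near the stack
for nm,lo,hi in[("spool",.118,.14),("tin",.085,.1),("box",.055,.075)]:
    m=(P[...,2]>lo)&(P[...,2]<hi); m[:140]=0;m[210:]=0;m[:,:235]=0;m[:,340:]=0
    print(nm,m.sum(),P[m].mean(0).round(4))
    if m.sum()>5: print(rect("top",m,{"spool":.128+.0,"tin":.088,"box":.062}[nm]))
big=lambda q:cv2.resize(q,None,fx=6,fy=6,interpolation=cv2.INTER_CUBIC)
cv2.imwrite("pics/c1.png",big(cv2.cvtColor(p,cv2.COLOR_RGB2BGR)[140:215,235:345]))
s=cv2.imread("pics/side0.png"); cv2.imwrite("pics/c2.png",big(s[145:245,180:280]))
E
```

```text
rest (array([0.5236, 0.3828]), array([207.7,  46.8]), 0.9) 0.012194672391755123
dish (array([0.4942, 0.2508]), array([85.9, 83.5]), 2.3) 0.006227728438010978
boxtray (array([ 0.4764, -0.2435]), array([ 89.3, 114. ]), 85.2) 0.006263250234205896
sqtray (array([ 0.4589, -0.3722]), array([66.3, 67.1]), 11.9) 0.006358982436727365
spool 166 [ 0.5786 -0.0813  0.1278]
(array([ 0.5791, -0.081 ]), array([32.4, 36.4]), 90.0)
tin 149 [ 0.5673 -0.0874  0.0893]
(array([ 0.5704, -0.086 ]), array([42.6, 52. ]), 8.4)
box 363 [ 0.5705 -0.0595  0.0621]
(array([ 0.5748, -0.0723]), array([84.4, 59.3]), 85.2)
```

View pics/c1.png

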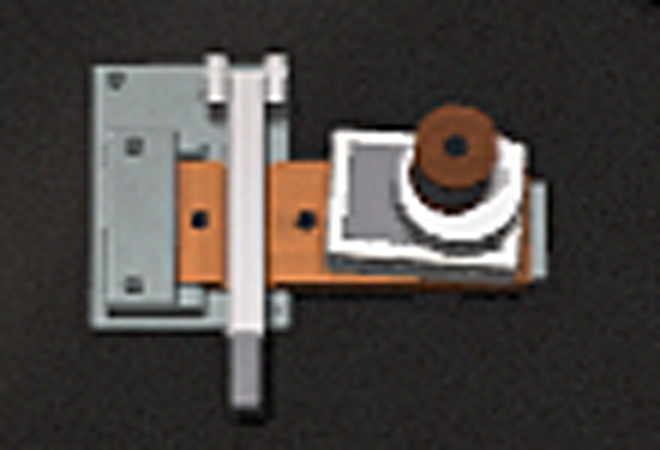

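View pics/c2.png

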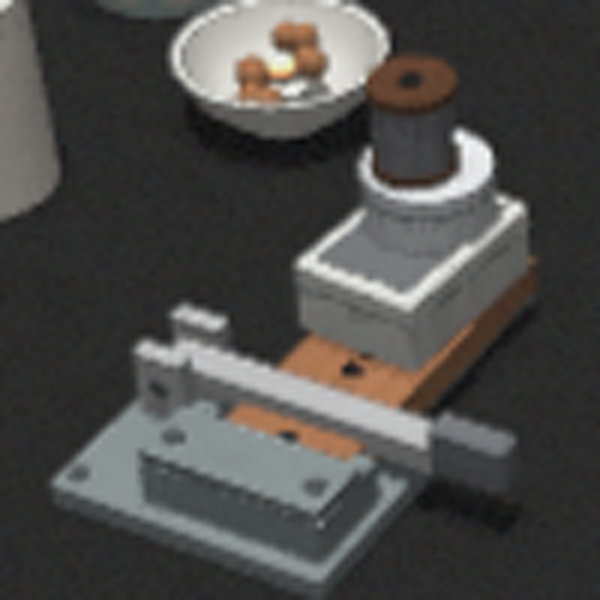

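Crops: the fixture axes are nearly parallel to world axes, with the pocket at +y and the grip block toward −x. The box lies clear of the bar. The spool top is at about crop1 (455,145), off-centre on the tin. Next I'll measure the fixture, then move the spool.

```bash
python3 - <<'E'
from h import *
p=cv2.cvtColor(cv2.imread("pics/top0.png"),cv2.COLOR_BGR2RGB)
o=np.array([235,140])
# plate corners
print("plate",cast("top",o+np.array([[92,66],[92,328],[290,328]])/6-.5,.012).round(4).tolist())
print("rail end",cast("top",o+np.array([[547,182],[545,278]])/6-.5,.012).round(4).tolist())
print("block",cast("top",o+np.array([[232,331],[262,331],[259,405],[232,405]])/6-.5,.043).round(4).tolist())
hsv=cv2.cvtColor(p,cv2.COLOR_RGB2HSV)
m=((hsv[...,0]>5)&(hsv[...,0]<18)&(hsv[...,1]>120)); m[:155]=0;m[200:]=0;m[:,:262]=0;m[:,322:]=0
v,u=np.nonzero(m[:, 264:271]); print("board left strip",rect("top",np.pad(m[:,262:271],((0,0),(262,289))),.028), rect("top",np.pad(m[:,280:289],((0,0),(280,271))),.028))
for y in(0,20,45,90,110):
    print(y,[ (None if q is None else q.round(0).tolist()) for q in(robot.ik([.579,-.081,.1],R(y)),robot.ik([.579,-.081,.1],R(y+180)))])
E
```

```text
plate [[0.6522, 0.0782, 0.012], [0.529, 0.0756, 0.012], [0.5298, -0.0133, 0.012]]
rail end [[0.599, -0.1292, 0.012], [0.554, -0.1279, 0.012]]
block [[0.5206, 0.0123, 0.043], [0.5207, -0.0009, 0.043], [0.4875, 0.0001, 0.043], [0.4874, 0.0119, 0.043]]
board left strip (array([0.5729, 0.0296]), array([55.6, 16.1]), 0.8) (array([ 0.572, -0.016]), array([58.3, 21.5]), 0.5)
0 [[11.0, 17.0, -19.0, 0.0, -54.0, 169.0], [11.0, 17.0, -19.0, 0.0, -54.0, -11.0]]
20 [[11.0, 17.0, -19.0, 0.0, -54.0, -171.0], [11.0, 17.0, -19.0, 0.0, -54.0, 9.0]]
45 [[11.0, 17.0, -19.0, 0.0, -54.0, -146.0], [11.0, 17.0, -19.0, 0.0, -54.0, 34.0]]
90 [[11.0, 17.0, -19.0, 0.0, -54.0, -101.0], [11.0, 17.0, -19.0, 0.0, -54.0, 79.0]]
110 [[11.0, 17.0, -19.0, 0.0, -54.0, -81.0], [11.0, 17.0, -19.0, 0.0, -54.0, 99.0]]
```

```bash
cat >>h.py <<'E'
def pick(x,y,z,yaw,zup=.22):
    robot.goto([x,y,zup],R(yaw)); robot.servo_line([x,y,z],speed=.12); robot.move_gripper(0.)
    print("grip",robot.read_grip_width()*88,robot.read_finger_force(),"t",robot.read_t())
def place(x,y,z,yaw,zup=.22):
    p=robot.read_position(); robot.servo_line([p[0],p[1],zup],speed=.15)
    robot.goto([x,y,zup],R(yaw)); robot.servo_line([x,y,z+.02],speed=.15); robot.servo_line([x,y,z],speed=.04)
    print("F",np.round(robot.read_force(),1)); robot.move_gripper(1.); robot.servo_line([x,y,zup],speed=.2)
def shot(tag):
    out=[]
    for n in("top","side"):
        p,d=robot.grab_frame(n); cv2.imwrite(f"pics/{n}{tag}.png",cv2.cvtColor(p,cv2.COLOR_RGB2BGR)); out.append((p,d,cloud(n,d)))
    return out
E
python3 - <<'E'
from h import *
pick(.579,-.081,.100,180); place(.4589,-.3722,.0185,168)
robot.goto([.42,-.42,.25],R(168))
(p,d,P),(ps,ds,Ps)=shot("1"); Z=P[...,2]
def win(m,a): u0,v0,u1,v1=a; o=np.zeros_like(m); o[v0:v1,u0:u1]=m[v0:v1,u0:u1]; return o
for nm,lo,hi,z in[("tin",.08,.1,.088),("box",.055,.075,.062)]:
    m=win((Z>lo)&(Z<hi),(235,140,340,210)); print(nm,P[m].mean(0).round(4),rect("top",m,z))
    m=(Ps[...,2]>lo)&(Ps[...,2]<hi)&(abs(Ps[...,0]-.575)<.06)&(abs(Ps[...,1]+.08)<.07);print("side",Ps[m].mean(0).round(4),m.sum(),rect("side",m,z))
m=(Ps[...,2]>.035)&(Ps[...,2]<.06)&(abs(Ps[...,0]-.459)<.03)&(abs(Ps[...,1]+.372)<.03);print("spool",m.sum(),Ps[m].mean(0))
print(robot.read_t())
E
```

```text
grip 34.86302238960698 29.99871164560318 t 4.4917
F [ 0.6 -0.5 -0.5]
tin [ 0.5754 -0.0855  0.0876] (array([ 0.5756, -0.0847]), array([53.4, 51.3]), 0.1)
side [ 0.5741 -0.0812  0.0863] 275 (array([ 0.5727, -0.0791]), array([55. , 60.1]), 59.9)
box [ 0.571  -0.0596  0.0622] (array([ 0.5748, -0.0723]), array([84. , 59.2]), 85.1)
side [ 0.5697 -0.0562  0.0624] 402 (array([ 0.573 , -0.0666]), array([88.8, 62.1]), 84.4)
spool 100 [ 0.45710716 -0.36759738  0.04347355]
11.3
```

```bash
python3 - <<'E'
from h import *
pick(.5755,-.084,.068,180); place(.4942,.2508,.0125,180)
robot.goto([.45,.3,.25],R(180))
(p,d,P),(ps,ds,Ps)=shot("2"); Z=P[...,2]
m=(Z>.055)&(Z<.075)&(abs(P[...,0]-.575)<.06)&(abs(P[...,1]+.08)<.08); print("box",P[m].mean(0).round(4),rect("top",m,.062))
m=(Ps[...,2]>.027)&(Ps[...,2]<.045)&(abs(Ps[...,0]-.494)<.04)&(abs(Ps[...,1]-.251)<.04);print("tin",m.sum(),Ps[m].mean(0))
print(robot.read_t())
E
```

```text
grip 0.3264580784219288 0.0 t 15.5333
F [0.1 1.2 0.8]
box [ 0.5705 -0.0602  0.0622] (array([ 0.5752, -0.0721]), array([83.9, 59.1]), 85.6)
tin 0 [nan nan nan]
23.175<stdin>:6: RuntimeWarning: Mean of empty slice.
  ret = um.true_divide(
```

View pics/side2.png

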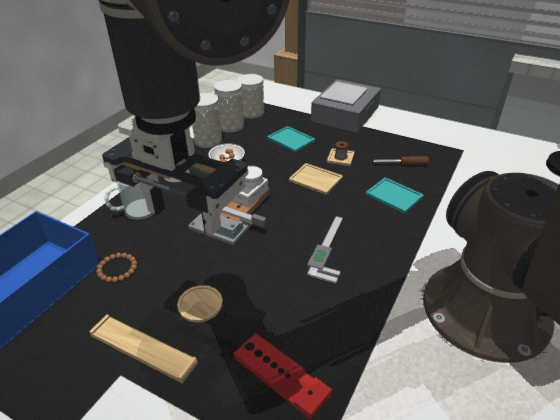

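The grip shut on nothing (0.3 mm). The tin is still on the box, and the spool stands in its tray at (341,152). I'll check where the tin is now.

```bash
python3 - <<'E'
from h import *
p=cv2.imread("pics/top2.png"); s=cv2.imread("pics/side2.png")
big=lambda q:cv2.resize(q,(480,400),interpolation=cv2.INTER_CUBIC)
cv2.imwrite("pics/c3.png",np.hstack([big(p[140:210,245:329]),big(s[150:220,210:294])])[:, :800] if 0 else cv2.resize(np.hstack([big(p[140:210,245:329]),big(s[150:220,210:294])]),(800,333)))
P=cloud("top",np.load("top0.npy"))
E
```

```text
(no output)
```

View pics/c3.png

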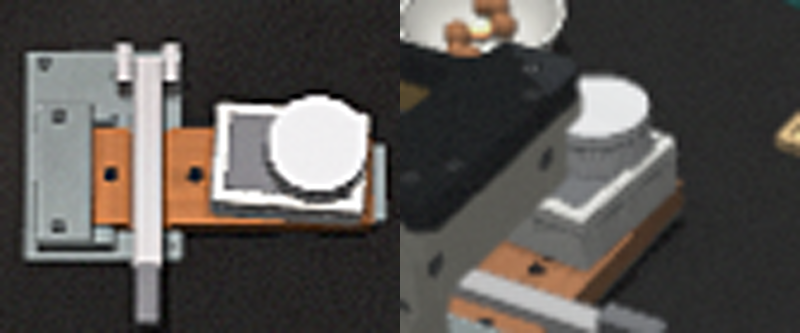

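The tin wasn't disturbed; the fingers closed over its top edge. I'll grip lower and check the grip width before lifting.

```bash
python3 - <<'E'
from h import *
pick(.5755,-.085,.0655,180)
print(robot.read_position(),robot.read_force())
if robot.read_grip_width()*88<45:
    robot.move_gripper(1.); robot.servo_line([.5755,-.085,.0645]); robot.move_gripper(0.); print(robot.read_grip_width()*88,robot.read_position())
(p,d,P),(ps,ds,Ps)=shot("3")
cv2.imwrite("pics/c4.png",cv2.resize(cv2.cvtColor(ps[110:250,170:330],cv2.COLOR_RGB2BGR),None,fx=4,fy=4,interpolation=cv2.INTER_CUBIC))
E
```

```text
grip 0.4661378709438285 21.793545201653615 t 27.5667
[ 0.57163951 -0.08660773  0.06971837] [-25.52178152   1.52539713  46.11470505]
51.502225040814224 [ 0.57565607 -0.08497206  0.0645679 ]
```

View pics/c4.png

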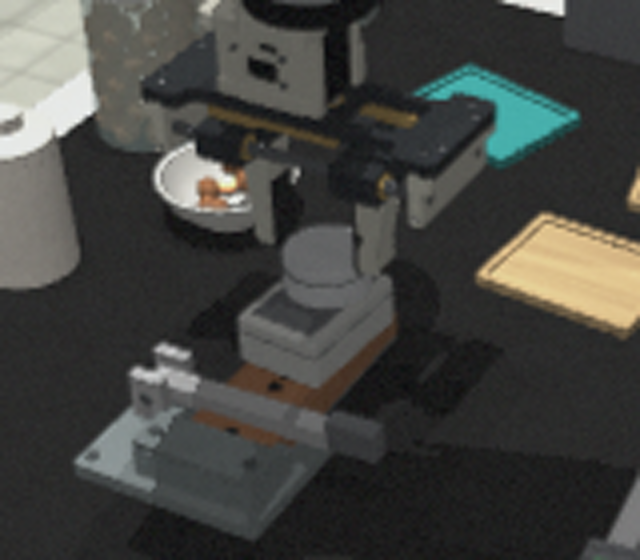

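Fingers now straddle the tin at 51.5 mm. That is a bit narrow, and the 46 N reading in the first try is odd. I'll compare tin positions and current forces before lifting.

```bash
python3 - <<'E'
from h import *
print(cast("top",[[311.3,170.5]],.088))
print("now",robot.read_position().round(4),np.round(robot.read_force(),1),robot.read_finger_force(),robot.read_grip_width()*88,robot.read_tcp_rot().round(3).tolist())
robot.dwell(.3)
print("now",robot.read_position().round(4),np.round(robot.read_force(),1),robot.read_finger_force(),robot.read_grip_width()*88,robot.read_t())
(p,d,P),(ps,ds,Ps)=shot("4")
for z0,z1 in[(.09,.12),(.08,.09),(.055,.068)]:
    m=(Ps[...,2]>z0)&(Ps[...,2]<z1)&(abs(Ps[...,0]-.575)<.028)&(abs(Ps[...,1]+.08)<.06);print(z0,m.sum(),Ps[m].mean(0).round(4),Ps[m].min(0).round(3),Ps[m].max(0).round(3))
E
```

```text
[[ 0.57418858 -0.08540412  0.088     ]]
now [ 0.5756 -0.085   0.0646] [ 0.9  0.2 -0. ] 29.999883770942688 51.989067019094655 [[0.0, -1.0, 0.0], [-1.0, -0.0, 0.0], [-0.0, -0.0, -1.0]]
now [ 0.5756 -0.085   0.0645] [0.9 0.3 0.1] 29.99990165233612 51.782565653632304 30.35
0.09 58 [ 0.5907 -0.081   0.106 ] [ 0.547 -0.094  0.091] [ 0.603 -0.073  0.12 ]
0.08 232 [ 0.576  -0.0796  0.0865] [ 0.547 -0.112  0.08 ] [ 0.603 -0.055  0.09 ]
0.055 325 [ 0.5701 -0.0512  0.0612] [ 0.547 -0.111  0.055] [ 0.603 -0.025  0.068]
```

The grip is firm and steady with no side force. I'll carry the tin to the dish and release with the tips just above the rim.

```bash
python3 - <<'E'
from h import *
robot.servo_line([.5755,-.085,.1],speed=.08); print(robot.read_grip_width()*88,np.round(robot.read_force(),1))
place(.4942,.2508,.0101,180)
robot.goto([.45,.05,.28],R(180))
(p,d,P),(ps,ds,Ps)=shot("5")
m=(Ps[...,2]>.027)&(Ps[...,2]<.045)&(abs(Ps[...,0]-.494)<.04)&(abs(Ps[...,1]-.251)<.04);print("tin side",m.sum(),Ps[m].mean(0),rect("side",m,.032))
m=(P[...,2]>.027)&(P[...,2]<.045)&(abs(P[...,0]-.494)<.04)&(abs(P[...,1]-.251)<.04);print("tin top",m.sum(),P[m].mean(0) if m.any() else 0,P[m][:,2].std() if m.any() else 0)
print(robot.read_t())
E
```

```text
51.83633534724322 [-0.2  0.6 -0.3]
F [-0.1  0.4 -0.4]
tin side 496 [0.49246782 0.25216841 0.03119679] (array([0.4917, 0.2525]), array([54.2, 53.7]), 87.3)
tin top 152 [0.48393618 0.24309785 0.03179554] 0.0024958591259104097
38.325
```

```bash
python3 - <<'E'
from h import *
pick(.575,-.072,.036,175.4)
if robot.read_grip_width()*88>50:
    robot.servo_line([.575,-.072,.06],speed=.08); print(robot.read_grip_width()*88,np.round(robot.read_force(),1))
    place(.4764,-.2435,.0145,265.2)
    robot.goto([.45,.15,.28],R(180))
    (p,d,P),(ps,ds,Ps)=shot("6")
    m=(P[...,2]>.035)&(P[...,2]<.05)&(abs(P[...,0]-.476)<.06)&(abs(P[...,1]+.2435)<.06);print("box",m.sum(),P[m].mean(0),rect("top",m,.04),P[m][:,2].std())
    hsv=cv2.cvtColor(p,cv2.COLOR_RGB2HSV)
    m=((hsv[...,0]>5)&(hsv[...,0]<18)&(hsv[...,1]>120)); m[:155]=0;m[200:]=0;m[:,:262]=0;m[:,325:]=0
    print("board",rect("top",m,.028)); m[:,:280]=0; print("board free",rect("top",m,.028))
    W=((hsv[...,0]>10)&(hsv[...,0]<28)&(hsv[...,1]>60)&(hsv[...,2]>140)); m=np.zeros_like(W);m[140:250,110:160]=W[140:250,110:160]; print("rest",rect("top",m,.013))
    m=(Ps[...,2]>.01)&(Ps[...,2]<.02)&(abs(Ps[...,0]-.5236)<.12)&(abs(Ps[...,1]-.383)<.03);print("rest side",rect("side",m,.013))
    print(robot.read_t())
E
```

```text
grip 57.37737510144798 29.99508261680603 t 41.3833
56.919324065132265 [ 0.2 -0.5 -2. ]
F [ 0.3 -0.3 -1.3]
box 668 [ 0.47532291 -0.2420908   0.04021317] (array([ 0.4755, -0.2421]), array([58. , 84.5]), 85.6) 0.00258570611629498
board (array([ 0.5724, -0.0604]), array([ 58.3, 115.6]), 0.5)
board free (array([ 0.5724, -0.0617]), array([ 58.3, 113. ]), 0.5)
rest (array([0.469 , 0.3815]), array([45.2, 99.2]), 88.9)
rest side (array([0.5227, 0.3837]), array([210.8,  47.2]), 0.7)
50.75
```

View pics/top6.png

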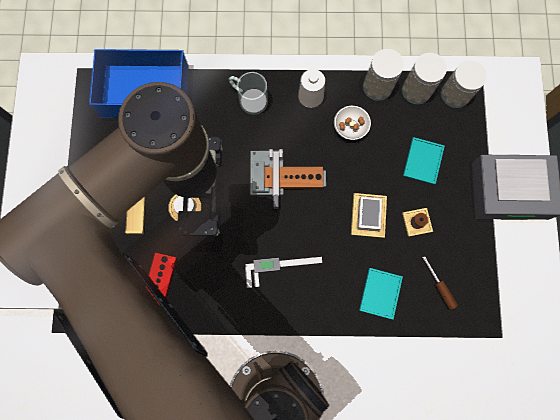

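The box (369,214) and spool (417,221) are seated, the tin is in the dish at (185,207), and the board is uncovered. Next is the bar.

```bash
python3 - <<'E'
from h import *
a=np.radians(.5); Rf=np.array([[np.cos(a),-np.sin(a)],[np.sin(a),np.cos(a)]]); O=np.array([.573,-.0335])
def bp(th):
    x=.062-.133*np.cos(th)+.004*np.sin(th); z=.028+.133*np.sin(th)+.004*np.cos(th)
    return [*(O+Rf@[x,.040]),z-.0195]
s=bp(0); pick(s[0],s[1],s[2],270.5,.12)
if 8<robot.read_grip_width()*88<20:
    for th in np.linspace(0,1.575,16)[1:]:
        robot.servo_line(bp(th),speed=.08); f=robot.read_force()
        if np.linalg.norm(f)>15: print(round(th,2),f.round(1))
        if np.linalg.norm(f)>60: break
    print("end",th,robot.read_position().round(4),robot.read_grip_width()*88,f.round(1),robot.read_t())
    (p,d,P),(ps,ds,Ps)=shot("7")
    cv2.imwrite("pics/c7.png",cv2.resize(cv2.cvtColor(ps[90:260,160:320],cv2.COLOR_RGB2BGR),None,fx=3.5,fy=3.5,interpolation=cv2.INTER_CUBIC))
E
```

```text
grip 14.001361626584027 30.006729662418365 t 54.625
end 1.575 [0.6401 0.0067 0.1423] 13.578437993366347 [-0.6 -6.   0.1] 59.5
```

View pics/c7.png

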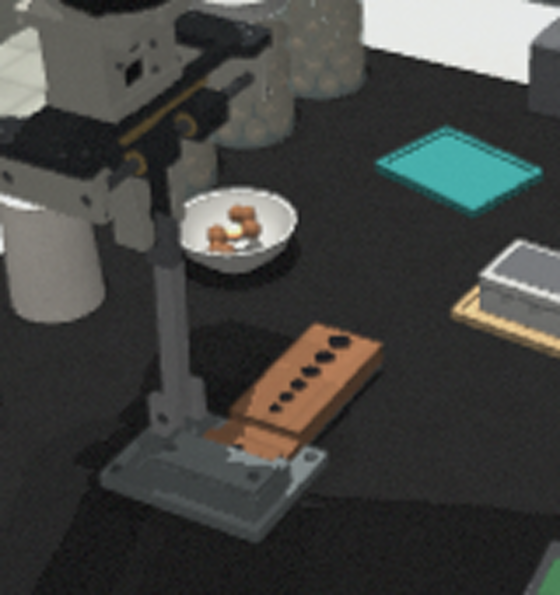

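The bar stands upright, gripped by its block at crop (165,240). I'll release it, then take the board.

```bash
python3 - <<'E'
from h import *
a=np.radians(.5); Rf=np.array([[np.cos(a),-np.sin(a)],[np.sin(a),np.cos(a)]]); O=np.array([.573,-.0335])
F=lambda x,y:(O+Rf@[x,y]).tolist()
p=robot.read_position(); robot.move_gripper(1.); robot.servo_line([p[0],p[1],.26],speed=.2)
robot.goto([*F(0,-35),.25],R(180.5))
robot.servo_line([*F(0,-35),.03],speed=.15); robot.servo_line([*F(0,-35),.006],speed=.06); print("down F",robot.read_force().round(1))
robot.move_gripper(0.); print("grip",robot.read_grip_width()*88,robot.read_force().round(1))
if robot.read_grip_width()*88>50:
    robot.servo_line([*F(0,-58),.0065],speed=.05); print(robot.read_force().round(1))
    robot.servo_line([*F(0,-80),.0065],speed=.05); print(robot.read_force().round(1),robot.read_grip_width()*88)
    robot.move_gripper(1.)
    robot.servo_line([*F(0,-80),.05],speed=.15);robot.servo_line([*F(0,-45),.05],speed=.15)
    (pp,d,P),(ps,ds,Ps)=shot("8")
    print(robot.read_t())
    cv2.imwrite("pics/c8.png",cv2.resize(cv2.cvtColor(ps[70:260,150:350],cv2.COLOR_RGB2BGR),None,fx=3,fy=3,interpolation=cv2.INTER_CUBIC))
    hsv=cv2.cvtColor(ps,cv2.COLOR_RGB2HSV); m=((hsv[...,0]>5)&(hsv[...,0]<18)&(hsv[...,1]>120)&(abs(Ps[...,2]-.027)<.008)&(abs(Ps[...,0]-.573)<.05)&(Ps[...,1]<.03)); print(m.sum(),rect("side",m,.028))
E
```

```text
Traceback (most recent call last):
rig.Unreachable: the arm cannot take that pose within its joint ranges
```

```bash
python3 - <<'E'
from h import *
print(robot.read_position().round(3),robot.read_qpos().round(1))
for z in(.2,.22,.25):
  for y in(.5,180.5): print(z,y,robot.ik([.5733,-.0685,z],R(y)))
E
```

```text
[0.639 0.007 0.259] [ 18.   15.7   0.7  -0.  -75.1  72.5]
0.2 0.5 [ 12.58823525  11.60937441 -12.38907826   0.         -66.00154733
 167.91176475]
0.2 180.5 [ 12.58823525  11.60937441 -12.38907826   0.         -66.00154733
 -12.08823525]
0.22 0.5 [ 12.58823525  10.85725478 -10.66666994   0.         -68.47607528
 167.91176475]
0.22 180.5 [ 12.58823525  10.85725478 -10.66666994   0.         -68.47607528
 -12.08823525]
0.25 0.5 [ 12.58823525   9.8824144   -7.94512476   0.         -72.17246084
 167.91176475]
0.25 180.5 [ 12.58823525   9.8824144   -7.94512476   0.         -72.17246084
 -12.08823525]
```

```bash
python3 - <<'E'
from h import *
a=np.radians(.5); Rf=np.array([[np.cos(a),-np.sin(a)],[np.sin(a),np.cos(a)]]); O=np.array([.573,-.0335])
F=lambda x,y:(O+Rf@[x/1000,y/1000]).tolist()
robot.goto([*F(0,-35),.25],R(180.5))
robot.servo_line([*F(0,-35),.03],speed=.15); robot.servo_line([*F(0,-35),.006],speed=.06); print("down F",robot.read_force().round(1))
robot.move_gripper(0.); print("grip",robot.read_grip_width()*88,robot.read_force().round(1))
if robot.read_grip_width()*88>50:
    robot.servo_line([*F(0,-58),.0065],speed=.05); print(robot.read_force().round(1))
    robot.servo_line([*F(0,-80),.0065],speed=.05); print(robot.read_force().round(1),robot.read_grip_width()*88)
    robot.move_gripper(1.)
    robot.servo_line([*F(0,-80),.05],speed=.15);robot.servo_line([*F(0,-45),.05],speed=.15)
    (pp,d,P),(ps,ds,Ps)=shot("8")
    print(robot.read_t())
    cv2.imwrite("pics/c8.png",cv2.resize(cv2.cvtColor(ps[70:260,150:350],cv2.COLOR_RGB2BGR),None,fx=3,fy=3,interpolation=cv2.INTER_CUBIC))
    hsv=cv2.cvtColor(ps,cv2.COLOR_RGB2HSV); m=((hsv[...,0]>5)&(hsv[...,0]<18)&(hsv[...,1]>120)&(abs(Ps[...,2]-.027)<.008)&(abs(Ps[...,0]-.573)<.05)&(Ps[...,1]<.03)); print(m.sum(),rect("side",m,.028))
E
```

```text
down F [ 0.7 -0.4  0.3]
grip 0.4672262429941698 [ 0.1 -0.3  4.3]
```

```bash
python3 - <<'E'
from h import *
print(robot.read_position().round(4),robot.read_force().round(1),robot.read_finger_force(),robot.read_grip_width(),robot.read_qpos().round(1))
(pp,d,P),(ps,ds,Ps)=shot("9")
cv2.imwrite("pics/c9.png",cv2.resize(cv2.cvtColor(ps[90:250,170:320],cv2.COLOR_RGB2BGR),None,fx=3.7,fy=3.7,interpolation=cv2.INTER_CUBIC))
E
```

```text
[ 0.574  -0.0685  0.0068] [ 0.1 -0.3  4.3] 2.548309658504877 0.005309389124933748 [ 12.6  23.1 -25.2   0.  -41.7 -12.1]
```

View pics/c9.png

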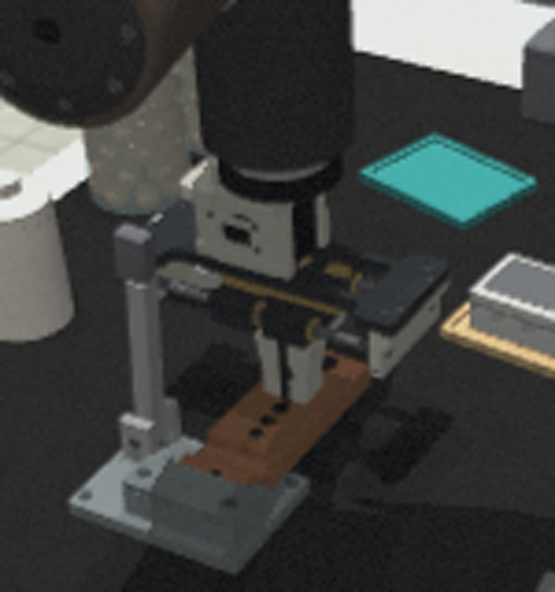

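The shut fingers are resting on the board's top at crop (290,395), with the reported TCP at z 0.007. So the real tips sit about 21 mm above the reported TCP, which also explains the tin slips. I'll work with that offset from here.

```bash
cat >>h.py <<'E'
_a=np.radians(.5); _Rf=np.array([[np.cos(_a),-np.sin(_a)],[np.sin(_a),np.cos(_a)]])
F=lambda x,y:(np.array([.573,-.0335])+_Rf@[x/1000,y/1000]).tolist()
ZB=-.010   # reported TCP for tips ~11 mm up
E
python3 - <<'E'
from h import *
robot.servo_line([*F(0,-35),.03],speed=.1); robot.move_gripper(1.)
robot.servo_line([*F(0,-35),.012],speed=.1); robot.servo_line([*F(0,-35),ZB],speed=.04); print("down F",robot.read_force().round(1),robot.read_position().round(4))
if robot.read_force()[2]<5:
    robot.move_gripper(0.); print("grip",robot.read_grip_width()*88,robot.read_force().round(1))
    if robot.read_grip_width()*88>50:
        robot.servo_line([*F(0,-58),ZB+.0005],speed=.05); print(robot.read_force().round(1))
        robot.servo_line([*F(0,-80),ZB+.0005],speed=.05); print(robot.read_force().round(1),robot.read_grip_width()*88)
        robot.move_gripper(1.)
        robot.servo_line([*F(0,-80),.03],speed=.15);robot.servo_line([*F(0,-45),.03],speed=.15)
        (pp,d,P),(ps,ds,Ps)=shot("8")
        cv2.imwrite("pics/c8.png",cv2.resize(cv2.cvtColor(ps[90:250,170:320],cv2.COLOR_RGB2BGR),None,fx=3.7,fy=3.7,interpolation=cv2.INTER_CUBIC))
print(robot.read_t())
E
```

```text
down F [-0.3 -1.2  0. ] [ 0.5733 -0.0685 -0.0101]
grip 55.66661491772874 [-0.6 -0.5  0.5]
[ 0.6 -0.  -1.7]
[ 0.3  0.6 -2. ] 55.70282998662527
72.9833
```

View pics/c8.png

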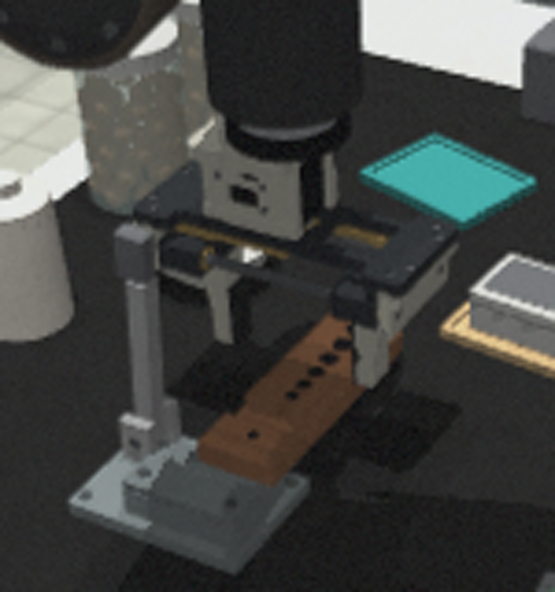

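The board is clear of the ledge and the bar is still upright. I'll regrasp at its middle and lay it on the rest.

```bash
python3 - <<'E'
from h import *
q=F(0,-45)
robot.servo_line([*q,ZB],speed=.08); robot.move_gripper(0.); print(robot.read_grip_width()*88)
robot.servo_line([*q,.03],speed=.06); print(robot.read_grip_width()*88,robot.read_force().round(1))
robot.servo_line([*q,.22],speed=.15)
x,y=.5232,.3832
robot.goto([x,y,.22],R(270.8)); robot.servo_line([x,y,.03],speed=.15)
s=robot.grab_frame("side")[0]; cv2.imwrite("pics/side10.png",cv2.cvtColor(s,cv2.COLOR_RGB2BGR)); print(robot.read_t())
E
```

```text
55.82796440394041
55.95307419197048 [-0.1 -0.2 -0.7]
79.6583
```

View pics/side10.png

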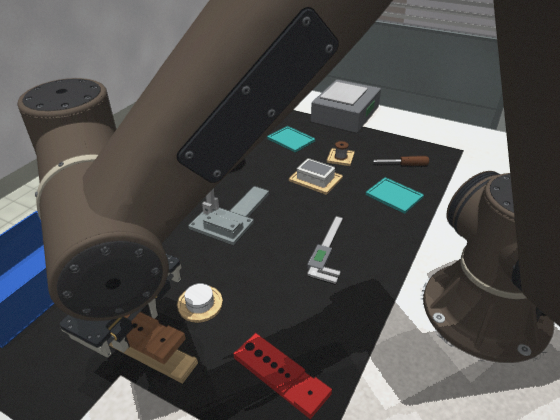

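The board is held above the rest at (150,335) and in line with it. I'll lower and release it, then measure.

```bash
python3 - <<'E'
from h import *
x,y=.5232,.3832
robot.servo_line([x,y,0.],speed=.08); robot.servo_line([x,y,ZB],speed=.03); print(robot.read_force().round(1),robot.read_position().round(4))
robot.move_gripper(1.); robot.servo_line([x,y,.2],speed=.15); robot.goto([.25,-.6,.25],R(110))
(p,d,P),(ps,ds,Ps)=shot("11")
for n,im,Q in(("top",p,P),("side",ps,Ps)):
    h=cv2.cvtColor(im,cv2.COLOR_RGB2HSV)
    near=(abs(Q[...,0]-x)<.13)&(abs(Q[...,1]-y)<.05)
    m=near&(Q[...,2]>.021)&(Q[...,2]<.04); print(n,"board",rect(n,m,.028),Q[m][:,2].min().round(4),np.median(Q[m][:,2]))
    xs=Q[near&(Q[...,2]>.009)&(Q[...,2]<.05)]; print("rest x ends",np.percentile(xs[:,0],[.2,99.8]))
print(robot.read_t())
im=np.hstack([cv2.resize(cv2.cvtColor(p,cv2.COLOR_RGB2BGR)[140:260,100:300],(400,240)),cv2.resize(cv2.cvtColor(ps,cv2.COLOR_RGB2BGR)[160:400,70:270],(400,480))[:240]]) if 0 else cv2.cvtColor(ps,cv2.COLOR_RGB2BGR)
cv2.imwrite("pics/f.png",im)
E
```

```text
[-0.4 -0.2  1.5] [ 0.5233  0.3834 -0.0098]
top board (array([0.5237, 0.3823]), array([170.2,  59. ]), 0.2) 0.021 0.027877065868961787
rest x ends [0.4193192  0.62692354]
side board (array([0.549 , 0.3865]), array([121.1,  59.6]), 0.4) 0.021 0.027390741701592378
rest x ends [0.41933402 0.62655763]
86.625
```

View pics/f.png

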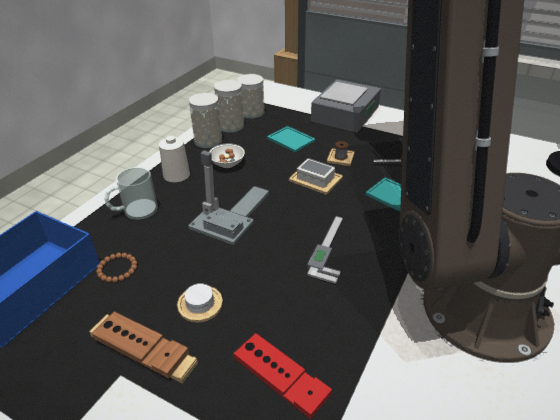

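The board lies flat on the rest at (143,345), centred to about 1 mm. The bar is upright at (208,180), and the spool, tin and box are all seated, so I'm handing in.

```bash
python3 -c "
from rig import robot
print(robot.job_done())"
```

```text
the job is handed in; nothing more can be done
None
```

The job is handed in at about 87 s of the 134 s: spool, tin and box are in their trays, the bar is upright, and the board is flat on the long rest, centred to about 1 mm; two early grips on the tin slipped (wrist force about 53 N) and one on the board closed on its top, disturbing nothing visible.

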